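# Lock the levelling screw with its jam nut

### The arm

A 6-joint arm with a two-finger parallel gripper is mounted at the origin on a cart in front of the work surface, level with it; the furniture and walls round the work are solid. World frame = base frame: x ahead of the robot, y to its left, z up, the work surface at z = 0. Lengths are in m, angles in degrees, forces in N, time in s.
With the tool pointing down it reaches from about 0.25 to 0.725 m from the base axis. Payload 9.7 kg.
Tool frame: the origin (TCP) lies between the finger pads; the fingertips stand 19 mm ahead of it and the grasp point (between the pads) is the TCP; z points along the fingers, y is the line along which they close (so a half turn about z gives the same grasp; the last joint's range is limited). The gripper opens to 85 mm and grips with 20 to 120 N. Pads are 22 mm wide; open, the fingers measure 114 mm over their backs; the gripper's body (76 mm by 85 mm) begins 54 mm behind the grasp point. The pads swing forward as they close: fully open they stand 13 mm farther back than shut.
Start: joints at [-63.025, 4.979, 10.078, 95.1, 0, 90], TCP at [0.249, -0.49, 0.25] pointing down, gripper open.
Joint ranges: [-179.16, 179.16], [-48.56, 103.87], [-65.8, 70.77], [-126.05, 130.52], [-82.76, 87.17], [-180, 180]. Speed limits (degrees/s): [127.2, 127.2, 147.25, 180, 180, 180].

### API

Orientations are given as [roll, pitch, yaw] about the fixed x, y, z axes, in that order (R = Rz(yaw) Ry(pitch) Rx(roll)).
In Python, from workcell import telemetry, camera, calibration, workorder gives the robot as it stands.
- The arm moves only by the tool play_rows, never from a script. Its argument "increments" is a list of rows, each a list of 3 entries, a list of its own where there are three numbers: the shift along the tool's x, y, z in mm, then the turn, a rotation vector about the tool's x, y, z in degrees, then the closure, from 0 (fully open) to 1 (shut). In form: [[[x, y, z], [ax, ay, az], jaw], ...]. A call has 1 to 20 rows; each row is the pose to reach, as a shift and turn from the pose commanded when the call began, along the tool's axes at that moment; what a row does not reach only later rows make up. A row lasts 1/10 s, in which the tool goes at most 50 mm and 8.59 degrees, less where a joint would pass 70% of its speed; a pose out of reach is approached as far as the arm can. A call with a gripper value outside its range is refused whole. The fingers move at their own pace and stop on an object; "grip_force" is the grip in N (left out, the last holds). Time passes only in rows, so rows that repeat a pose let the fingers close. It gives the time, the measured TCP pose, the force, the opening and the grip force at its end, in the units of the state.
- telemetry.get_obs(): the state, without advancing time (a new reading comes with each control period).
- camera(name): name is "side" or "top"; returns (picture, depth): 400x640x3 uint8, red, green, blue; 400x640 float32, m along the optical axis (not along the pixel's ray), 0 where there is no reading.
- calibration(name): a dict with "vertical_fov" (degrees; the focal length in pixels is half the picture's height over the tangent of half this angle, whatever the lens; pixels are square), "cx", "cy" (the principal point, pixels), "rvec" (rotation vector, rad) and "tvec" (3), from world to camera coordinates, as OpenCV has them. Camera axes: x right, y down, z forward; pixel columns grow to the right and rows downward; lengths in m; the calibration is good to about 2 mm. A picture is of the moment at which its call begins. calibration takes no time and is no camera call.
- workorder.job_done(): hands the job in; it is judged then, once.
The state is a dict: "time": time; "q": joint angles; "qd": joint speeds; "joint_efforts": joint torques, N m; "ee_pos": TCP position; "tcp_rot": TCP orientation; "wrist_force": force on the tool from outside, world axes, zero at the start; "torque": the same for the moment, N m; "opening": finger opening in m; "grasp_force": force on a finger pad.
Only numpy, scipy, OpenCV 4.12 (cv2) and the standard library are available. Lean on these libraries where they do the work, as an engineer would, in place of code of your own. Each camera call takes 0.05 s, during which the arm holds its last target. There are 200 camera calls.

### The job

The levelling plate's foot screw is set; lock it. Fit the loose holding key squarely down over the screw's square head so that its fork straddles the stop pin, let go of it, then push the jam nut's lever clockwise (seen from above) past where the nut meets its lock washer until all comes up solid against the held screw, with a firm push of about ten newtons at the lever's post, never more than fifteen. Do not lose the screw's setting, leave the key fitted on the head, and leave the other things on the bench where they are.

Things in the scene. Friction and masses are not known exactly. Their poses are not given: they have to be found in the camera images.
- level_plate: levelling plate, fixed to the bench: aluminium, 170 x 100 x 12 mm, top face 36 mm above the bench. Its frame's origin lies at bench height exactly under the adjusting screw's axis; its x axis runs from there past the stop pin to the far end (plate from x = -45 to 125 mm, y = -50 to 50 mm), z up. A small round level and two fixed feet sit at the far end.
- stop_pin: stop pin, a fixed upright steel pin 10 mm in diameter on the plate, 62 mm from the screw's axis along the plate's x axis. Origin at its foot on the plate's top face; its top is 72 mm above the bench.
- adj_screw (a joint): turn of the upright adjusting screw in rad, clockwise from above positive; 0 = head parallel to the plate's edges; starts within 0.03 of 0. Turns easily (0.05 Nm). It has a round collar 40 mm across, upper face 62 mm above the bench, and above that a 22 mm square head, 13 mm tall (top 3 mm narrower, 19.5 mm).
- screw_head (a point): centre of the collar's upper face, at the foot of the square head, on the screw's axis 62 mm above the bench; turns with the screw.
- jam_nut (a joint): turn of the jam nut on the screw, rad, clockwise from above (tightening) positive; starts at 0.05 to 0.2, meets its lock washer at 0.50. Needs 0.12 Nm; unless the screw is held, it turns along. On meeting the washer nut and washer bed down together (0.2 Nm, reading stays 0.50) for an unknown 0.05 to 0.75 rad more, then come up solid. Dark hexagon, 30 mm across flats, with a level lever.
- lever_post (a point): upright round steel post at the end of the nut's lever, 14 mm in diameter, 75 mm from the screw's axis, 46 to 106 mm above the bench; the point is on the post's axis 85 mm above the bench. It starts 40 to 132 degrees clockwise (from above) of the plate's x axis, and goes on clockwise round the screw's axis as the nut is tightened.
- key_grip (a point): centre of the upright grip fin on top of the loose steel holding key (0.16 kg). Fin: 48 mm long (along the key's x axis), 12 mm thick (y), from 18 to 58 mm above the key's underside; the point is 40 mm above the underside and 10 mm in +x from the socket's axis. Site axes are the key's: z up, x along its forked tail.
- key_socket (a point): centre of the mouth of the key's socket, on the key's underside; axes as key_grip. Socket: 24.4 mm square, 14 mm deep, open downward, parallel to the key's axes, in a 46 mm square head 18 mm tall. Fitted, this point coincides with screw_head and the key's x axis lies along the plate's x axis.
- holding_key: the whole holding key; origin and axes as key_socket. Its flat tail, 10 mm thick, 31 mm wide, level with the underside, runs in +x and ends in a fork: a slot 15 mm wide, open at the end, from 49 to 74 mm from the socket's axis, which goes over the stop pin. Socket and fork leave up to about 0.2 rad of slack, so where the nut comes up tight must be felt.
- hex_tool: red-handled hex driver, 146 mm long; a bystander
- chuck_a: specimen chuck with a round tip, 28 mm tall; a bystander
- chuck_b: specimen chuck, 28 mm tall; a bystander
- small_dish: clear Petri dish, 55 mm across; a bystander
Things that resemble listed ones, but are neither listed nor needed, are in the scene too. What is shaped like the holding_key but green is not meant.

How it is judged (in metres and radians):
On the way, in this order (a step that is already met when the one before it is completed fails the run):
1. the holding key sits fully down on the screw's head with its fork over the stop pin, released (horizontal distance between key_socket and screw_head below 0.004 m and z of key_socket in the frame of level_plate between 0.058 and 0.065 m and angle between key_socket's own z axis and vertical below 0.1 rad and angle between the x axis of key_socket and the x axis of level_plate, either way round below 0.3 rad and x of key_grip in the frame of level_plate above 0 m and contact force between holding_key and the fingers below 0.2 N), for 0.2 s.
2. the nut is tight: solid against its seat (jam_nut above 0.46) with the key bearing on the stop pin with more than 8 N, the key not being touched by the robot (all of step 1 and value of joint jam_nut above 0.46 rad and contact force between holding_key and stop_pin above 8 N), for 0.2 s.
At the end, for the whole second after the job is handed in: Key at rest, fully down on the screw head (socket within 4 mm of the axis, underside 58 to 65 mm above the bench, upright within 0.1 rad, tail along the plate's x within 0.3 rad); nut tightened and still home (jam_nut above 0.44); screw within 0.35 rad of its setting (0) (horizontal distance between key_socket and screw_head below 0.004 m and z of key_socket in the frame of level_plate between 0.058 and 0.065 m and angle between key_socket's own z axis and vertical below 0.1 rad and angle between the x axis of key_socket and the x axis of level_plate, either way round below 0.3 rad and x of key_grip in the frame of level_plate above 0 m and value of joint adj_screw between -0.35 and 0.35 rad and value of joint jam_nut above 0.44 rad and linear speed of holding_key below 0.02 m/s); the robot touches nothing.
It fails at once if the screw turns more than 0.35 rad from its setting (not (value of joint adj_screw between -0.35 and 0.35 rad)).
It fails at once if the nut is overtightened: the key bears on the stop pin with more than 20 N (contact force between holding_key and stop_pin above 20 N).
It fails at once if a bystander is moved more than 30 mm (distance of any of hex_tool, chuck_a, chuck_b, small_dish from where it was at the start of the episode above 0.03 m).
It also fails if it takes over 58 s, if anything falls off the work surface, if the arm or the gripper's body presses on something with over 40 N, if the wrist force passes 120 N, or if a joint passes its speed limit or range.

## Working session

There is one attempt and no reset: what is moved stays moved. The work goes in short steps, Python scripts to look and compute and a tool call to move; the robot and the scene stay as the last step left them, time stands still between calls to the robot, and variables do not carry over. Pictures are saved under pics/ and viewed, at most 10 in all, crops included, and the job is handed in when it is done.

Besides the shell and the picture viewer there is one more tool, called after "Call:" by a JSON object that holds its "method" and its "body". play_rows: Moves the arm, as the interface text tells. Its arguments: {"type":"object","properties":{"increments":{"type":"array"},"grip_force":{"type":"number"}},"required":["increments"]}

```bash
ls; mkdir -p pics; python3 - <<'E'
from workcell import telemetry, camera, calibration
import cv2,numpy as np
for n in("top","side"):
    p,d=camera(n); c=calibration(n); print(n,c)
    R=cv2.Rodrigues(np.array(c["rvec"]))[0]; print(-R.T@np.array(c["tvec"]))
    cv2.imwrite(f"pics/{n}0.png",p[...,::-1]); np.savez(f"{n}0.npz",p=p,d=d); print((d==0).mean())
print(telemetry.get_obs())
E
```

```text
pics
top {'vertical_fov': 42.224320195799606, 'cx': 318.4703562618505, 'cy': 199.92007470997754, 'rvec': array([ 2.14844822, -2.13279403,  0.1575916 ]), 'tvec': array([0.05302523, 0.60392089, 1.32761231])}
[0.39635387 0.05057405 1.40372092]
0.00416015625
side {'vertical_fov': 54.681163829654, 'cx': 314.7730521056547, 'cy': 203.02478762138912, 'rvec': array([ 2.13354978, -0.40647309,  0.22393751]), 'tvec': array([-0.53558075,  0.2112986 ,  0.64716363])}
[ 0.3395633  -0.5863263   0.53965992]
0.00401171875
{'time': 0.1, 'q': array([-6.30226177e+01,  5.00738352e+00,  1.00394863e+01,  9.50984888e+01,
        8.22494652e-06,  9.00000776e+01]), 'qd': array([-0.10676166,  0.00074264,  0.18052265, -0.0638848 ,  0.01519963,
        0.01070619]), 'joint_efforts': array([ 5.84293630e-04, -5.21562982e+01,  4.65653443e+01,  1.60882022e-02,
        4.78145080e-05,  2.89867126e-05]), 'ee_pos': array([ 0.24942267, -0.48999755,  0.24966378]), 'tcp_rot': array([-1.79933614e+02, -8.13502582e-06,  2.69773047e+01]), 'wrist_force': array([ 1.23657619, -1.20317645,  0.47979042]), 'torque': array([-0.03303599,  0.05458803, -0.00532143]), 'grasp_force': 0.0, 'opening': 0.08574140553276005}
```

View pics/top0.png

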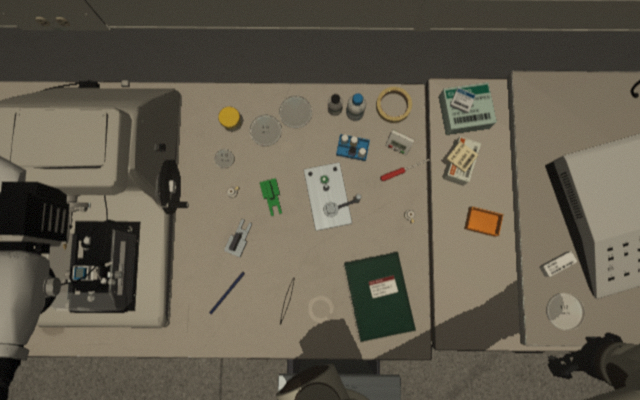

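View pics/side0.png

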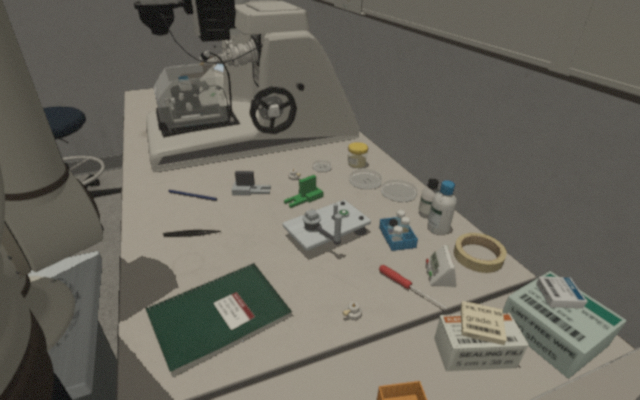

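```bash
python3 - <<'E'
import cv2,numpy as np
t=cv2.imread("pics/top0.png"); s=cv2.imread("pics/side0.png")
a=cv2.resize(t[150:270,210:370],(800,600),interpolation=cv2.INTER_CUBIC)
b=cv2.resize(s[155:275,220:380],(800,600),interpolation=cv2.INTER_CUBIC)
cv2.imwrite("pics/top0c.png",a);cv2.imwrite("pics/side0c.png",b)
E
```

```text
(no output)
```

View pics/top0c.png

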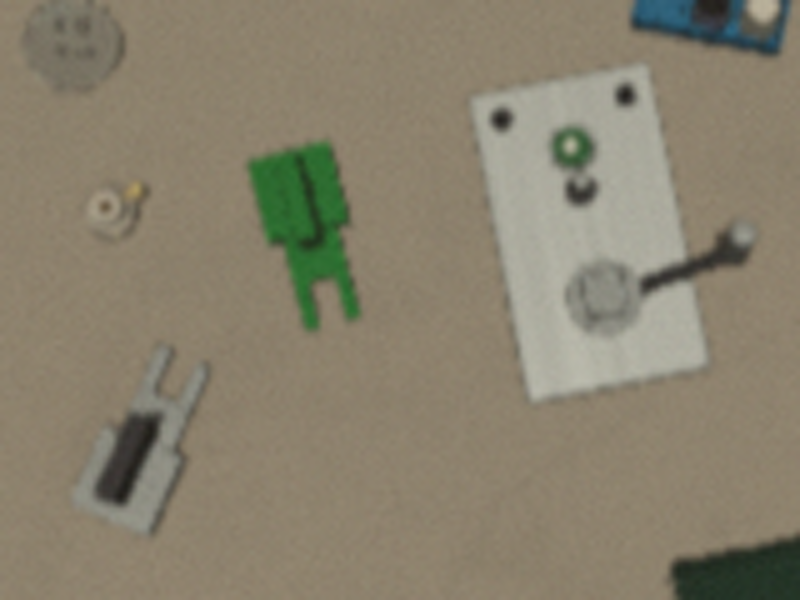

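View pics/side0c.png

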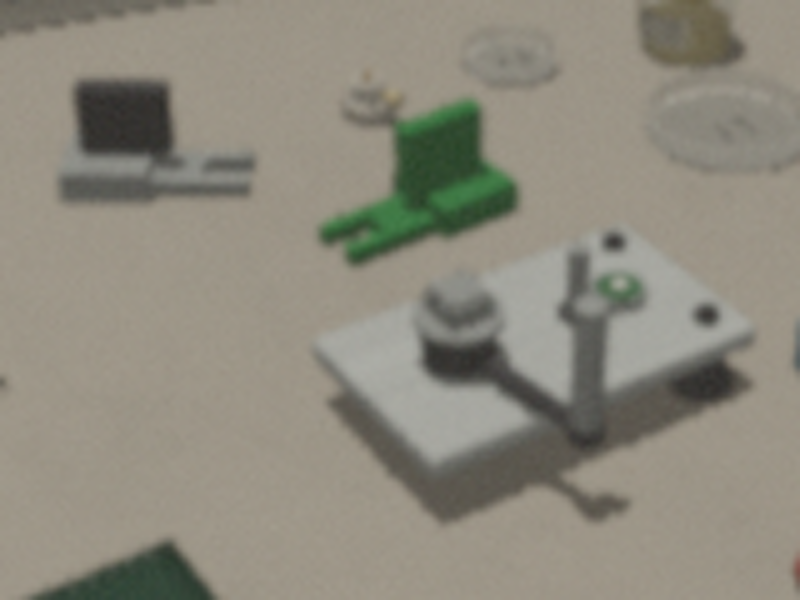

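```bash
cat > h.py <<'E'
import cv2,numpy as np
from workcell import telemetry, camera, calibration
def cal(n):
    c=calibration(n); R=cv2.Rodrigues(np.array(c["rvec"]))[0]; f=200/np.tan(np.radians(c["vertical_fov"]/2))
    return R,np.array(c["tvec"]),f,c["cx"],c["cy"]
def rays(n,uv,z):
    R,t,f,cx,cy=cal(n); uv=np.atleast_2d(uv).astype(float)
    d=np.c_[(uv[:,0]-cx)/f,(uv[:,1]-cy)/f,np.ones(len(uv))]@R; o=-R.T@t
    return o+d*((z-o[2])/d[:,2])[:,None]
def proj(n,P):
    R,t,f,cx,cy=cal(n); q=np.atleast_2d(P)@R.T+t
    return np.c_[q[:,0]/q[:,2]*f+cx,q[:,1]/q[:,2]*f+cy]
def pts(n,d):
    R,t,f,cx,cy=cal(n); v,u=np.mgrid[:400,:640]
    q=np.stack([(u-cx)/f*d,(v-cy)/f*d,d],-1)
    return (q-t)@R
def contour(img01,box,thr,K=8,near=None):
    """largest (or nearest) contour of img>thr inside box x0,y0,x1,y1; subpixel full coords"""
    x0,y0,x1,y1=box; a=img01[y0:y1,x0:x1].astype(np.float32)
    b=cv2.resize(a,None,fx=K,fy=K,interpolation=cv2.INTER_CUBIC)
    cs,_=cv2.findContours((b>thr).astype(np.uint8),cv2.RETR_EXTERNAL,cv2.CHAIN_APPROX_NONE)
    c=max(cs,key=cv2.contourArea)[:,0]
    return (c+.5)/K-.5+[x0,y0]
E
cat > a.py <<'E'
from h import *
D={}
for n in("top","side"):
    L=[camera(n) for _ in range(6)]
    D[n]=(np.mean([l[0] for l in L],0),np.median([l[1] for l in L],0)); np.savez(n+"A.npz",p=D[n][0],d=D[n][1])
p,d=D["top"]; P=pts("top",d); 
def at(n,u,v): print(n,(u,v),D[n][0][v,u].round(),pts(n,D[n][1])[v,u].round(4))
for uv in [(316,195),(330,220),(331,209),(325,187),(358,197),(357,198),(235,243),(238,240),(232,250),(246,228),(220,240),(300,220)]: at("top",*uv)
for uv in [(244,177),(244,173),(240,192),(260,193),(312,214),(312,224),(337,216),(338,230),(336,207),(295,225)]: at("side",*uv)
E
python3 a.py
```

```text
top (316, 195) [170. 169. 156.] [0.6188 0.0642 0.0332]
top (330, 220) [179. 179. 165.] [0.5516 0.0264 0.0337]
top (331, 209) [140. 139. 128.] [0.5757 0.0247 0.0735]
top (325, 187) [98. 96. 89.] [0.6352 0.0405 0.064 ]
top (358, 197) [149. 150. 139.] [ 0.6026 -0.0431  0.1057]
top (357, 198) [112. 112. 103.] [ 0.6005 -0.0408  0.1024]
top (235, 243) [50. 47. 43.] [0.487  0.2734 0.0573]
top (238, 240) [40. 37. 33.] [0.4963 0.269  0.0375]
top (232, 250) [89. 88. 81.] [0.4709 0.2871 0.0191]
top (246, 228) [126. 121. 106.] [0.5311 0.2531 0.0079]
top (220, 240) [141. 128. 108.] [ 0.4989  0.3243 -0.0023]
top (300, 220) [141. 129. 109.] [ 0.5549  0.1076 -0.0008]
side (244, 177) [53. 51. 48.] [0.4905 0.2695 0.0454]
side (244, 173) [62. 60. 57.] [0.4918 0.2704 0.0563]
side (240, 192) [90. 90. 86.] [0.474  0.2574 0.0113]
side (260, 193) [99. 97. 89.] [0.5229 0.2466 0.0034]
side (312, 214) [138. 138. 132.] [0.5775 0.0187 0.0746]
side (312, 224) [79. 78. 74.] [0.5727 0.0065 0.0586]
side (337, 216) [143. 144. 138.] [ 0.6042 -0.0444  0.105 ]
side (338, 230) [88. 88. 84.] [ 0.6046 -0.0508  0.0756]
side (336, 207) [91. 92. 87.] [0.6384 0.0326 0.068 ]
side (295, 225) [169. 170. 163.] [0.5486 0.0451 0.0355]
```

```bash
cat > b.py <<'E'
from h import *
A={n:np.load(n+"A.npz") for n in("top","side")}
def rect(P):
    (c,s,a)=cv2.minAreaRect((P[:,:2]*1000).astype(np.float32)); return np.round(c,1),np.round(s,1),round(a,2)
t=A["top"]["p"]; 
c=contour(t[...,0],(295,155,365,240),155); P=rays("top",c,.036); print("plate top",rect(P))
s=A["side"]["p"]
c=contour(s[...,2],(270,185,385,275),125); print("plate side",rect(rays("side",c,.036)))
def sat(p): p=p+1; return 1-p[...,2]/p[...,0]
for n,b in(("top",(218,212,258,262)),("side",(226,165,275,202))):
    im=sat(cv2.GaussianBlur(A[n]["p"],(0,0),.6)); 
    c=contour(1-im,b,1-.175); P=rays(n,c,.010); print("key",n,len(c),rect(P)); np.save("key_"+n,c)
    # fin: dark
    g=A[n]["p"][...,0]; f=contour(255-g,b,255-72); print("fin",n,rect(rays(n,f,.058)))
# parts of key: overlay
for n,b in(("top",(218,212,258,262)),("side",(226,165,275,202))):
    x0,y0,x1,y1=b; K=10; im=cv2.resize(A[n]["p"][y0:y1,x0:x1,::-1].clip(0,255).astype(np.uint8),None,fx=K,fy=K,interpolation=cv2.INTER_CUBIC)
    c=np.load(f"key_{n}.npy"); cv2.polylines(im,[((c-[x0,y0]+.5)*K).astype(int)],True,(0,0,255),1); cv2.imwrite(f"pics/k_{n}.png",im); 
a=cv2.imread("pics/k_top.png");b=cv2.imread("pics/k_side.png"); o=np.zeros((500,890,3),np.uint8); o[:a.shape[0],:400]=a; o[:b.shape[0],400:]=b
cv2.imwrite("pics/k.png",cv2.resize(o,None,fx=.85,fy=.85))
E
python3 b.py
```

```text
plate top (array([616.4,  33.8]), array([166.9,  96.2]), 11.36)
plate side (array([621.4,  25.5]), array([317.3, 288.5]), 68.78)
key top 871 (array([506.1, 271.8]), array([49.6, 98.8]), 67.15)
fin top (array([492.7, 272.7]), array([17.1, 48.5]), 66.27)
key side 1372 (array([506. , 302.8]), array([202.1, 139.7]), 73.2)
fin side (array([485.4, 239.1]), array([73.3, 42.4]), 78.53)
```

View pics/k.png

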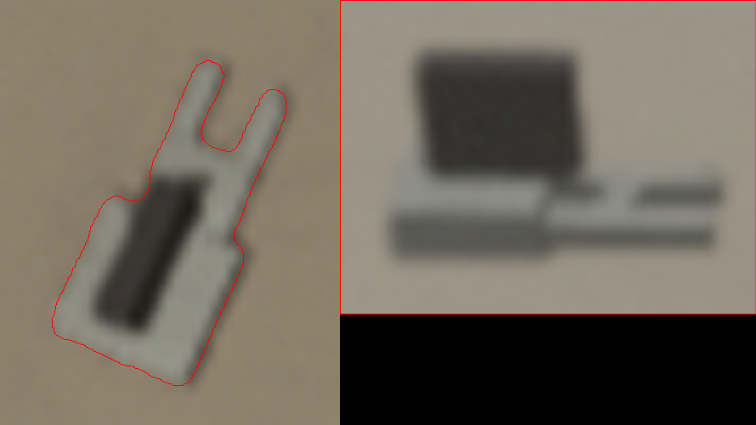

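```bash
cat > c.py <<'E'
from h import *
A={n:np.load(n+"A.npz") for n in("top","side")}
yaw=np.radians(-22.85); ex=np.array([np.cos(yaw),np.sin(yaw)]); ey=np.array([-ex[1],ex[0]]); o=np.array([.4826,.2817])
loc=lambda P:(np.c_[(P[:,:2]-o)@ex,(P[:,:2]-o)@ey]*1000).round(1)
S=lambda x,y:[226+(x-340)/8.5-.5,165+y/8.5-.5]
print("side fin top corners z58",loc(rays("side",[S(418,50),S(574,50)],.058)).tolist())
print("side fin base near corners z18",loc(rays("side",[S(430,172),S(582,172)],.018)).tolist())
print("head near top corners z18",loc(rays("side",[S(392,215),S(549,212)],.018)).tolist(), "bottom z0",loc(rays("side",[S(392,258),S(549,255)],0)).tolist())
print("fork tips near top z10",loc(rays("side",[S(714,228)],.010)).tolist(),"bot",loc(rays("side",[S(714,247)],0)).tolist())
c=np.load("key_top.npy"); L=loc(rays("top",c,.010))
for lo,hi in((-20,-8),(-6,6),(8,20)):
    m=(L[:,1]>lo)&(L[:,1]<hi); print("top y band",lo,hi,"x extremes",L[m,0].min(),L[m,0].max())
for lo,hi in((-15,0),(0,15),(30,45),(55,70)):
    m=(L[:,0]>lo)&(L[:,0]<hi); q=L[m,1]; print("top x band",lo,hi,"y",np.median(q[q<q.mean()]),np.median(q[q>q.mean()]))
# yaw from long sides
for m in ((L[:,0]>-18)&(L[:,0]<18)&(L[:,1]>0),(L[:,0]>-18)&(L[:,0]<18)&(L[:,1]<0),(L[:,0]>30)&(L[:,0]<68)&(L[:,1]>11),(L[:,0]>30)&(L[:,0]<68)&(L[:,1]<-11)):
    print("side slope deg",np.degrees(np.arctan(np.polyfit(L[m,0],L[m,1],1)[0])).round(2))
# depth clouds
for n in A:
    P=pts(n,A[n]["d"]).reshape(-1,3); Q=loc(P); z=P[:,2]*1000
    m=(abs(Q[:,0]-10)<45)&(abs(Q[:,1])<30)&(z>40)&(z<75); print(n,"fin cloud",m.sum(),np.percentile(Q[m,0],[3,50,97]),np.percentile(Q[m,1],[3,50,97]),np.percentile(z[m],97))
    m=(abs(Q[:,0]-10)<85)&(abs(Q[:,1])<30)&(z>13)&(z<26); print(n,"head cloud",m.sum(),np.percentile(Q[m,0],[3,50,97]),np.percentile(Q[m,1],[3,50,97]),np.median(z[m]))
E
python3 c.py
```

```text
side fin top corners z58 [[-12.4, 2.9], [34.2, 4.3]]
side fin base near corners z18 [[-12.3, -1.4], [33.9, -0.1]]
head near top corners z18 [[-19.0, -26.4], [27.5, -23.4]] bottom z0 [[-21.9, -22.2], [25.3, -19.2]]
fork tips near top z10 [[75.9, -18.3]] bot [[74.7, -13.3]]
top y band -20 -8 x extremes -23.6 74.8
top y band -6 6 x extremes -23.9 71.8
top y band 8 20 x extremes -23.9 74.9
top x band -15 0 y -24.5 24.5
top x band 0 15 y -24.5 24.2
top x band 30 45 y -17.5 15.0
top x band 55 70 y -16.9 15.2
side slope deg 0.03
side slope deg 0.04
side slope deg 2.35
side slope deg 0.3
top fin cloud 105 [-10.516  11.3    33.988] [-6.388 -2.     5.328] 59.891002376445826
top head cloud 209 [-20.452  -1.2    23.452] [-22.976  -7.6    21.376] 17.310774721423197
side fin cloud 154 [-11.341  11.95   34.2  ] [-8.4   -6.9    2.341] 57.35744334939135
side head cloud 156 [-21.235   3.15   32.605] [-24.67 -10.1    3.77] 17.052560854408004
```

```bash
cat > d.py <<'E'
from h import *
A={n:np.load(n+"A.npz") for n in("top","side")}
T=lambda x,y:[210+x/5-.5,150+y/5-.5]
S=lambda x,y:[220+x/5-.5,155+y/5-.5]
r=lambda n,uv,z:(rays(n,uv,z)[0,:2]*1000).round(1)
t=A["top"]["p"]
c=contour(255-t[...,0],(320,200,337,222),255-158); (cc,s,a)=cv2.fitEllipse(c.astype(np.float32)); print("collar top px",cc,s,r("top",cc,.062))
s=A["side"]["p"]
print("head px top guess",r("top",T(606,288),.075),"pin top",r("top",T(580,180),.072),"post top",r("top",T(743,234),.106))
print("side: head top",r("side",S(460,285),.075),"pin top",r("side",S(578,252),.072),"post top",r("side",S(592,303),.106))
print("collar side ellipse c",r("side",S(459,313),.062))
corn=[S(316,347),S(433,468),S(755,333),S(625,226)]; Q=rays("side",corn,.036)[:,:2]*1000; print("plate side corners",Q.round(1).tolist(),Q.mean(0))
corn=[T(470,97),T(650,65),T(708,366),T(531,402)]; Q=rays("top",corn,.036)[:,:2]*1000; print("plate top corners",Q.round(1).tolist(),Q.mean(0))
for n in A:
    P=pts(n,A[n]["d"]).reshape(-1,3)*1000; 
    m=(np.hypot(P[:,0]-577,P[:,1]-26)<25)&(P[:,2]>68); print(n,"head cloud",m.sum(),np.median(P[m],0).round(1),np.percentile(P[m],[5,95],axis=0).round(1).tolist())
    m=(np.hypot(P[:,0]-603,P[:,1]+45)<25)&(P[:,2]>98); print(n,"post cloud",m.sum(),np.median(P[m],0).round(1))
    m=(abs(P[:,0]-616)<100)&(abs(P[:,1]-34)<60)&(abs(P[:,2]-36)<5);print("plate z",np.median(P[m,2]),P[m,:2].mean(0))
E
python3 d.py
```

```text
collar top px (329.953369140625, 208.96517944335938) (14.693984985351562, 15.925127983093262) [577.4  27.2]
head px top guess [580.5  25.5] pin top [637.8  39.2] post top [604.3 -43.3]
side: head top [579.6  26.9] pin top [637.3  35.4] post top [606.4 -43.6]
collar side ellipse c [578.5  25.3]
plate side corners [[524.9, 57.8], [543.8, -35.2], [706.5, -2.2], [690.0, 95.1]] [616.30144723  28.8662105 ]
plate top corners [[689.3, 98.5], [707.6, 1.5], [544.5, -29.5], [524.7, 64.2]] [616.54629433  33.66551279]
top head cloud 73 [578.3  24.7  73.6] [[568.4, 16.8, 70.1], [588.9, 35.1, 75.9]]
top post cloud 22 [605.4 -43.2 104.7]
plate z 35.01524981825186 [618.82668613  35.19947255]
side head cloud 90 [576.2  21.3  74. ] [[566.6, 13.8, 68.9], [587.8, 33.1, 74.7]]
side post cloud 46 [603.9 -47.2 104.1]
plate z 35.30553947983353 [613.00370776  25.59347987]
```

Call:
{"method": "play_rows", "body": {"increments": [[[40,-40,10],[0,0,4],0],[[80,-80,20],[0,0,8],0],[[115,-115,30],[0,0,12],0],[[150,-150,40],[0,0,16],0.2],[[185,-185,50],[0,0,20],0.3],[[220,-220,60],[0,0,24],0.4],[[255,-255,65],[0,0,28],0.4],[[290,-290,70],[0,0,32],0.4],[[325,-325,75],[0,0,36],0.4],[[360,-360,80],[0,0,40],0.4],[[395,-395,85],[0,0,44],0.4],[[430,-430,90],[0,0,47],0.4],[[465,-465,95],[0,0,49.8],0.4],[[500,-500,100],[0,0,49.8],0.4],[[530,-535,110],[0,0,49.8],0.4],[[565,-572.6,120],[0,0,49.8],0.4],[[565,-572.6,130],[0,0,49.8],0.4],[[565,-572.6,130],[0,0,49.8],0.4]], "grip_force": 40}}

```text
time: 2.5
ee_pos: [0.3646, -0.1205, 0.1471]
tcp_rot: [-177.9, 0.1, -19.7]
wrist_force: [0.4, 0.3, -0.2]
opening: 0.0513
grasp_force: 0.0
```

```bash
python3 -c "
from h import *
o=telemetry.get_obs();print(o['q'],o['ee_pos'],o['tcp_rot'],o['opening'],o['qd'])"
```

```text
[-19.76776984 -18.85629265 -22.86848996  86.04677155   2.12698817
 179.94603424] [ 0.36457647 -0.12053335  0.14714933] [-1.77872957e+02  5.69659274e-02 -1.97138412e+01] 0.051342390241262734 [-0.28794972 -2.56610117 -6.04046592 -3.30110487 -0.10843196  0.06205371]
```

Call:
{"method": "play_rows", "body": {"increments": [[[0,-20,0],[0,0,-8],0.4],[[0,-40,0],[0,0,-16],0.4],[[0,-65,0],[0,0,-24],0.4],[[0,-90,0],[0,0,-32],0.4],[[0,-115,0],[0,0,-40],0.4],[[-2,-140,0],[0,0,-48],0.4],[[-4,-165,0],[0,0,-56],0.4],[[-6,-190,0],[0,0,-64],0.4],[[-8,-215,0],[0,0,-72],0.4],[[-10,-240,0],[0,0,-80],0.4],[[-12,-265,0],[0,0,-88],0.4],[[-13,-290,0],[0,0,-96],0.4],[[-13,-315,0],[0,0,-104],0.4],[[-13,-340,0],[0,0,-112],0.4],[[-13,-365,0],[0,0,-120],0.4],[[-13,-385,0],[0,0,-128],0.4],[[-13,-400,0],[0,0,-136],0.4],[[-13,-410,0],[0,0,-144],0.4],[[-13,-417,0],[0,0,-152],0.4],[[-13,-417,0],[0,0,-152],0.4]]}}

```text
time: 4.5
ee_pos: [0.4931, 0.2766, 0.1624]
tcp_rot: [178.2, -1.1, 132.5]
wrist_force: [-0.4, -0.9, -0.0]
opening: 0.0512
grasp_force: 0.0
```

```bash
cat > inc.py <<'E'
import sys,numpy as np
from scipy.spatial.transform import Rotation as Ro
from workcell import telemetry
x,y,z,yaw=map(float,sys.argv[1:5])
o=telemetry.get_obs(); R=Ro.from_euler('xyz',o['tcp_rot'],degrees=True)
T=Ro.from_euler('xyz',[180,0,yaw],degrees=True)
print("now",o['time'],(o['ee_pos']*1000).round(1),o['tcp_rot'].round(2),"q",o['q'].round(1),"F",o['wrist_force'].round(1),"open",o['opening'].round(4))
print("shift",R.inv().apply(np.array([x,y,z])-o['ee_pos']*1000).round(1),"turn",(R.inv()*T).as_rotvec(degrees=True).round(2))
E
python3 inc.py 493 276.5 90 157.15
```

```text
Traceback (most recent call last):
  File "inc.py", line 7, in <module>
    print("now",o['time'],(o['ee_pos']*1000).round(1),o['tcp_rot'].round(2),"q",o['q'].round(1),"F",o['wrist_force'].round(1),"open",o['opening'].round(4))
                                                                                                                                     ^^^^^^^^^^^^^^^^^^
AttributeError: 'float' object has no attribute 'round'
```

```bash
sed -i "s/o\['opening'\].round(4)/round(o['opening'],4),'grip',round(o['grasp_force'],1)/" inc.py; python3 inc.py 493 276.5 90 157.15
```

```text
now 4.5 [493.1 276.6 162.4] [178.18  -1.06 132.46] q [28.6  4.7  0.  83.8  1.5 76.2] F [-0.4 -0.9 -0. ] open 0.0512 grip 0.0
shift [-1.3 -2.4 72.4] turn [  2.02  -0.65 -24.71]
```

Call:
{"method": "play_rows", "body": {"increments": [[[0,0,20],[0.5,0,-8],0.45],[[-1,-1,45],[1,-0.3,-16],0.45],[[-1.3,-2.4,72],[2,-0.65,-24.7],0.45],[[-1.3,-2.4,72],[2,-0.65,-24.7],0.45],[[-1.3,-2.4,72],[2,-0.65,-24.7],0.45]]}}

```text
time: 5.0
ee_pos: [0.4929, 0.2755, 0.0912]
tcp_rot: [180.0, -0.0, 156.6]
wrist_force: [-0.1, -0.3, -0.3]
opening: 0.0467
grasp_force: 0.0
```

```bash
python3 inc.py 493 276.5 44 157.15
```

```text
now 5.0 [492.9 275.5  91.2] [ 1.7998e+02 -1.0000e-02  1.5658e+02] q [29.2  6.8 -5.5 77.6  0.  52.6] F [-0.1 -0.3 -0.3] open 0.0467 grip 0.0
shift [ 0.4  1.  47.2] turn [ 0.02 -0.01 -0.57]
```

Call:
{"method": "play_rows", "body": {"increments": [[[0,0.5,25],[0,0,-0.3],0.45],[[0,0.5,47],[0,0,-0.3],0.45],[[0,0.5,47],[0,0,-0.3],0.6],[[0,0.5,47],[0,0,-0.3],0.75],[[0,0.5,47],[0,0,-0.3],0.9],[[0,0.5,47],[0,0,-0.3],1],[[0,0.5,47],[0,0,-0.3],1],[[0,0.5,47],[0,0,-0.3],1]], "grip_force": 60}}

```text
time: 5.8
ee_pos: [0.4946, 0.2766, 0.0463]
tcp_rot: [179.8, 0.2, 157.2]
wrist_force: [-1.0, -0.8, 7.2]
opening: 0.0112
grasp_force: 59.6
```

```bash
python3 inc.py 493 276.5 44 157.15
```

```text
now 5.8 [494.6 276.6  46.3] [1.7980e+02 1.6000e-01 1.5719e+02] q [29.2  8.  -9.2 72.5 -0.  52. ] F [-1.  -0.8  7.2] open 0.0112 grip 59.6
shift [ 1.4 -0.7  2.3] turn [0.2  0.16 0.04]
```

Call:
{"method": "play_rows", "body": {"increments": [[[0,0,-30],[0,0,0],1],[[0,0,-70],[0,0,0],1],[[0,0,-110],[0,0,0],1],[[-20,-20,-120],[0,0,-4],1],[[-45,-50,-120],[0,0,-9],1],[[-70,-75,-120],[0,0,-14],1],[[-95,-100,-120],[0,0,-19],1],[[-120,-125,-120],[0,0,-24],1],[[-145,-150,-120],[0,0,-29],1],[[-165,-175,-115],[0,0,-34],1],[[-182.5,-193,-110],[0,0,-34],1],[[-182.5,-193,-110],[0,0,-34],1],[[-182.5,-193,-110],[0,0,-34],1]]}}

```text
time: 7.1
ee_pos: [0.5871, 0.0271, 0.1543]
tcp_rot: [180.0, 0.1, -168.9]
wrist_force: [0.3, -0.1, -0.5]
opening: 0.0113
grasp_force: 58.9
```

```bash
cat > e.py <<'E'
import sys
from h import *
k=sys.argv[1]; o=[]
for n,b in(("top",(280,150,380,250)),("side",(260,130,360,240))):
    L=[camera(n) for _ in range(3)]; p=np.mean([l[0] for l in L],0); np.savez(n+k+".npz",p=p,d=np.median([l[1] for l in L],0))
    x0,y0,x1,y1=b; o.append(cv2.resize(p[y0:y1,x0:x1,::-1].astype(np.uint8),(400,400 if n=="top" else 440),interpolation=cv2.INTER_CUBIC))
o[0]=cv2.copyMakeBorder(o[0],0,40,0,0,cv2.BORDER_CONSTANT); cv2.imwrite(f"pics/e{k}.png",np.hstack(o))
E
python3 e.py B; python3 inc.py 588 27.9 143 191.2
```

```text
now 7.4 [587.   28.3 154.2] [ 1.7998e+02  7.0000e-02 -1.6870e+02] q [ 2.7  9.2  4.1 84.8  0.  -8.6] F [-1.  -0.3 -0.9] open 0.0109 grip 58.9
shift [-0.9 -0.6 11.2] turn [0.02 0.07 0.1 ]
```

View pics/eB.png

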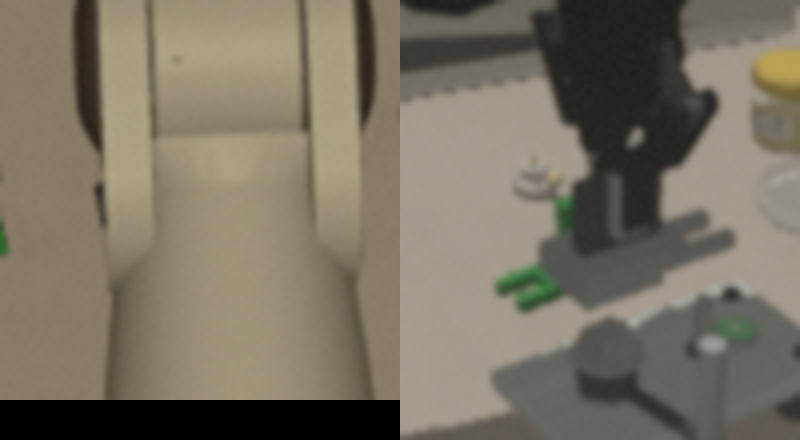

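```bash
cat > f.py <<'E'
from h import *
k="B"; p=np.load("sideB.npz")["p"]; 
yaw=np.radians(11.3); ex=np.array([np.cos(yaw),np.sin(yaw)]); ey=np.array([-ex[1],ex[0]]); tcp=np.array([.587,.0283]); soc=tcp-.010*ex; zu=.1542-.0463
S=lambda x,y:[260+(x-400)/4-.5,130+y/4-.5]
# predicted pixel corners for nominal grasp vs eyeballed
K={"head near-left bot":(-23,-23,0),"head near-left top":(-23,-23,18),"head far-left top":(-23,23,18),"head near-right bot":(23,-23,0),"fork near tip top":(74,-15.5,10),"fork near tip bot":(74,-15.5,0),"fork far tip top":(74,15.5,10)}
for n,(a,b,c) in K.items():
    P=np.r_[soc+a/1000*ex+b/1000*ey,zu+c/1000]; u=proj("side",P)[0]; print(n,((u-[260,130]+.5)*4+[400,0]).round(1))
x0,y0,x1,y1=290,175,350,215
im=cv2.resize(p[y0:y1,x0:x1,::-1].clip(0,255).astype(np.uint8),None,fx=13,fy=13,interpolation=cv2.INTER_CUBIC)
im=cv2.convertScaleAbs(im,alpha=1.4)
cv2.imwrite("pics/f.png",im)
for n,(a,b,c) in K.items():
    P=np.r_[soc+a/1000*ex+b/1000*ey,zu+c/1000]; u=proj("side",P)[0]; cv2.circle(im,tuple(((u-[x0,y0]+.5)*13).astype(int)),3,(0,0,255),-1)
cv2.imwrite("pics/f.png",im)
E
python3 f.py
```

```text
head near-left bot [589.8 312.2]
head near-left top [589.6 281.6]
head far-left top [541.2 239.3]
head near-right bot [667.1 284.3]
fork near tip top [740.3 232.3]
fork near tip bot [739.4 248.6]
fork far tip top [705.5 206.5]
```

View pics/f.png

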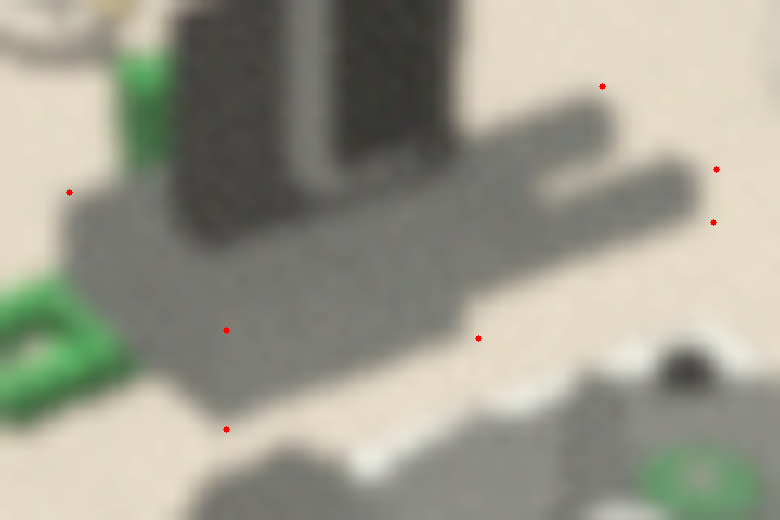

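```bash
cat > g.py <<'E'
import sys
from h import *
k,tx,ty,tz=sys.argv[1],*[float(v)/1000 for v in sys.argv[2:5]]
p=np.load(f"side{k}.npz")["p"]; V=p[...,0]  # red: bench ~ 165+, key ~ 90
yaw=np.radians(11.3); ex=np.array([np.cos(yaw),np.sin(yaw)]); ey=np.array([-ex[1],ex[0]]); soc=np.array([tx,ty])-.010*ex; zu=tz-.0463
X=lambda a,b,c:proj("side",np.r_[soc+a/1000*ex+b/1000*ey,zu+c/1000])[0]
def edge(A,B,out,frac,z,name):
    """subpixel crossings on normals of the predicted edge A-B (key coords mm)"""
    a,b=X(*A),X(*B); t=(b-a)/np.hypot(*(b-a)); n=np.array([t[1],-t[0]]); 
    if n@out<0:n=-n
    pts=[]
    for s in np.linspace(frac[0],frac[1],25):
        q=a+s*(b-a); d=np.arange(-3,3.01,.1); uv=(q+d[:,None]*n).astype(np.float32)
        w=cv2.remap(V.astype(np.float32),uv[None,:,0],uv[None,:,1],cv2.INTER_CUBIC)[0]
        lo=np.median(w[:12]);hi=w[20:].max(); m=(lo+hi)/2
        i=np.nonzero((w[:-1]<m)&(w[1:]>=m))[0]
        if len(i) and hi-lo>25: pts.append(uv[i[0]])
    if len(pts)<6: print(name,"few",len(pts)); return
    P=rays("side",np.array(pts),z)[:,:2]-soc; L=np.c_[P@ex,P@ey]*1000
    v=cv2.fitLine(L.astype(np.float32),cv2.DIST_HUBER,0,.01,.01).ravel(); ang=np.degrees(np.arctan2(v[1],v[0]))
    print(name,len(pts),"mid",np.median(L,0).round(1),"angle",round(float(ang),2))
edge((-23,-23,0),(23,-23,0),np.array([0,1]),(.1,.9),zu,"head near bottom (y=-23)")
edge((28,-15.5,0),(72,-15.5,0),np.array([0,1]),(.1,.9),zu,"tail near bottom (y=-15.5)")
edge((-23,-23,0),(-23,23,0),np.array([-1,1]),(.1,.35),zu,"head back bottom (x=-23)")
edge((-23,23,2),(-23,23,18),np.array([-1,0]),(0.2,.8),zu+.01,"head far-left vertical")
edge((74,-15.5,0),(74,-15.5,10),np.array([1,0]),(.1,.9),zu+.005,"fork near tip vertical (74,-15.5)")
edge((74,-15.5,10),(74,-7.5,10),np.array([1,0]),(.1,.9),zu+.01,"fork near end top (x=74)")
edge((74,7.5,10),(74,15.5,10),np.array([1,0]),(.1,.9),zu+.01,"fork far end top (x=74)")
edge((45,15.5,10),(70,15.5,10),np.array([0,-1]),(.1,.9),zu+.01,"tail far top (y=15.5)")
E
python3 g.py B 587 28.3 154.2
```

```text
head near bottom (y=-23) 25 mid [  0.3 -21.4] angle -0.53
tail near bottom (y=-15.5) 25 mid [ 50.8 -13.2] angle 0.19
head back bottom (x=-23) 25 mid [-24.  -13.4] angle -88.22
head far-left vertical 25 mid [-24.2  23.8] angle 57.5
fork near tip vertical (74,-15.5) 25 mid [ 72.2 -14. ] angle 51.9
fork near end top (x=74) 25 mid [ 70.8 -13.4] angle 81.56
fork far end top (x=74) 25 mid [70.7  9.3] angle 80.99
tail far top (y=15.5) 25 mid [56.9 14.4] angle 0.32
```

Call:
{"method": "play_rows", "body": {"increments": [[[-2.7,-0.8,0],[0,0,0],1],[[-2.7,-0.8,12],[0,0,0],1],[[-2.7,-0.8,24],[0,0,0],1],[[-2.7,-0.8,30],[0,0,0],1],[[-2.7,-0.8,32],[0,0,0],1],[[-2.7,-0.8,34],[0,0,0],1],[[-2.7,-0.8,35],[0,0,0],1],[[-2.7,-0.8,35],[0,0,0],1]]}}

```text
time: 8.2
ee_pos: [0.59, 0.0271, 0.1191]
tcp_rot: [180.0, 0.1, -168.8]
wrist_force: [-0.4, 0.1, -0.5]
opening: 0.0112
grasp_force: 58.9
```

```bash
python3 inc.py 589.8 28 108 191.2
```

```text
now 8.2 [590.   27.1 119.1] [ 1.7999e+02  7.0000e-02 -1.6877e+02] q [ 2.6  9.9  1.  81.   0.  -8.6] F [-0.4  0.1 -0.5] open 0.0112 grip 58.9
shift [ 0.   0.9 11.1] turn [0.01 0.07 0.03]
```

Call:
{"method": "play_rows", "body": {"increments": [[[0,0.7,1],[0,0,0],1],[[0,0.7,2],[0,0,0],1],[[0,0.7,3],[0,0,0],1],[[0,0.7,4],[0,0,0],1],[[0,0.7,4],[0,0,0],1]]}}

```text
time: 8.7
ee_pos: [0.5897, 0.0279, 0.1147]
tcp_rot: [180.0, 0.0, -168.8]
wrist_force: [-1.1, -0.4, -1.5]
opening: 0.0112
grasp_force: 58.9
```

Call:
{"method": "play_rows", "body": {"increments": [[[0,0,1],[0,0,0],1],[[0,0,2],[0,0,0],1],[[0,0,3],[0,0,0],1],[[0,0,4],[0,0,0],1],[[0,0,4],[0,0,0],1]]}}

```text
time: 9.2
ee_pos: [0.5897, 0.0279, 0.1107]
tcp_rot: [180.0, 0.0, -168.8]
wrist_force: [0.2, -0.1, -1.1]
opening: 0.0109
grasp_force: 58.9
```

Call:
{"method": "play_rows", "body": {"increments": [[[0,0,1],[0,0,0],1],[[0,0,2],[0,0,0],1],[[0,0,2.5],[0,0,0],1],[[0,0,2.5],[0,0,0],1]]}}

```text
time: 9.6
ee_pos: [0.5898, 0.0279, 0.1084]
tcp_rot: [180.0, 0.0, -168.8]
wrist_force: [0.5, 0.0, -1.3]
opening: 0.0109
grasp_force: 59.1
```

Call:
{"method": "play_rows", "body": {"increments": [[[0,0,1],[0,0,0],1],[[0,0,2],[0,0,0],1],[[0,0,3],[0,0,0],1],[[0,0,3],[0,0,0],1]]}}

```text
time: 10.0
ee_pos: [0.59, 0.0279, 0.1081]
tcp_rot: [-180.0, 0.2, -168.8]
wrist_force: [-7.6, -0.1, 16.9]
opening: 0.011
grasp_force: 61.8
```

Call:
{"method": "play_rows", "body": {"increments": [[[0,0,2.2],[0,0,0],1],[[0,0,2],[0,0,0],0.8],[[0,0,2],[0,0,0],0.7],[[0,0,2],[0,0,0],0.65],[[0,0,2],[0,0,0],0.65],[[0,0,-20],[0,0,0],0.65],[[0,0,-60],[0,0,0],0.65],[[0,0,-80],[0,0,0],0.65],[[0,0,-80],[0,0,0],0.65]]}}

```text
time: 10.9
ee_pos: [0.5909, 0.0279, 0.1887]
tcp_rot: [-180.0, 0.3, -168.8]
wrist_force: [-0.1, -0.0, 0.0]
opening: 0.03
grasp_force: 0.0
```

```bash
python3 e.py C; python3 inc.py 589.8 28 108 191.2
```

```text
now 11.2 [589.2  27.8 183.9] [ 1.7996e+02 -8.0000e-02 -1.6876e+02] q [ 2.7  9.7  7.9 88.3  0.  -8.5] F [ 0.1 -0.8  0. ] open 0.0298 grip 0.0
shift [-0.7  0.  75.9] turn [ 0.04 -0.08  0.04]
```

View pics/eC.png

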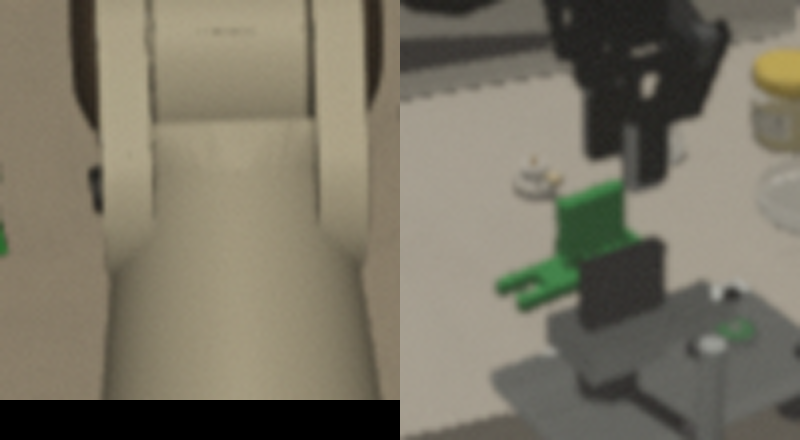

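Call:
{"method": "play_rows", "body": {"increments": [[[0,-5,0],[0,0,-8],0.6],[[0,-10,0],[0,0,-16],0.5],[[0,-15,0],[0,0,-24],0.5],[[0,-22,0],[0,0,-32],0.5],[[0,-29,0],[0,0,-40],0.5],[[0,-36,0],[0,0,-48],0.5],[[0,-43,0],[0,0,-56],0.5],[[0,-50,0],[0,0,-64],0.5],[[0,-57,0],[0,0,-72],0.5],[[1,-64,0],[0,0,-80],0.5],[[1,-70,0],[0,0,-88],0.5],[[1.4,-74,0],[0,0,-96],0.5],[[1.4,-74,0],[0,0,-100],0.5],[[1.4,-74,0],[0,0,-100],0.5],[[1.4,-74,0],[0,0,-100],0.5]], "grip_force": 20}}

```text
time: 12.7
ee_pos: [0.6025, -0.045, 0.1847]
tcp_rot: [180.0, 0.0, -68.9]
wrist_force: [-1.0, -0.0, -0.2]
opening: 0.0425
grasp_force: 0.0
```

```bash
python3 inc.py 602.5 -44.9 90 -69; python3 -c "
from h import *
p,d=camera('side');np.savez('sideD.npz',p=p,d=d)
P=pts('side',d).reshape(-1,3)*1000
S=np.array([578.3,26]);ex=np.array([.9806,.196]);ey=np.array([-.196,.9806])
Q=P[:,:2]-S;a=Q@ex;b=Q@ey;m=(abs(a-10)<40)&(abs(b)<25)&(P[:,2]>95)&(P[:,2]<135)
print('fin',m.sum(),np.percentile(a[m],[3,97]),np.percentile(P[m,2],97))
m=(abs(a)<40)&(abs(b)<40)&(P[:,2]>74)&(P[:,2]<86);print('head top z',np.median(P[m,2]),m.sum())
"
```

```text
now 12.7 [602.5 -45.  184.7] [ 1.800e+02  3.000e-02 -6.889e+01] q [  -4.3   11.6   10.3   88.6    0.  -115.4] F [-1.  -0.  -0.2] open 0.0425 grip 0.0
shift [-0.  -0.  94.7] turn [0.   0.03 0.11]
fin 267 [-15.34385967  27.70535213] 119.92126473627364
head top z 79.33527167378396 274
```

Call:
{"method": "play_rows", "body": {"increments": [[[0,0,40],[0,0,0],0.5],[[0,0,70],[0,0,0],0.5],[[0,0,78],[0,0,0],0.5],[[0,0,86],[0,0,0],0.5],[[0,0,94],[0,0,0],0.5],[[0,0,94],[0,0,0],0.5]]}}

```text
time: 13.35
ee_pos: [0.6029, -0.045, 0.0914]
tcp_rot: [-179.9, 0.0, -68.8]
wrist_force: [-0.3, 0.5, 0.5]
opening: 0.0428
grasp_force: 0.0
```

Call:
{"method": "play_rows", "body": {"increments": [[[0,3,0],[0,0,0],0.5],[[0,6,0],[0,0,0],0.5],[[0,9,0],[0,0,0],0.5],[[0,11.4,0],[0,0,0],0.5],[[-0.6,14,0],[0,0,2],0.5],[[-1.2,16.5,0],[0,0,4],0.5],[[-1.5,17.9,0],[0,0,5],0.5],[[-1.9,19.2,0],[0,0,6],0.5],[[-2.7,21.7,0],[0,0,8],0.5],[[-3.6,24.2,0],[0,0,10],0.5],[[-4.7,26.7,0],[0,0,12],0.5],[[-5.7,29.1,0],[0,0,14],0.5],[[-6.3,30.3,0],[0,0,15],0.5],[[-6.3,30.3,0],[0,0,15],0.5],[[-6.3,30.3,0],[0,0,15],0.5]]}}

```text
time: 14.85
ee_pos: [0.5724, -0.0501, 0.0915]
tcp_rot: [-179.9, 0.0, -83.7]
wrist_force: [1.1, 0.8, 0.9]
opening: 0.0426
grasp_force: 0.6
```

```bash
cat > w.py <<'E'
from h import *
o=telemetry.get_obs(); S=np.array([578.3,26.]); y=np.radians(o['tcp_rot'][2]); X=np.array([np.cos(y),np.sin(y)]);Y=np.array([np.sin(y),-np.cos(y)])
T=o['ee_pos'][:2]*1000; F=o['wrist_force'][:2]
print(o['time'],T.round(1),o['tcp_rot'].round(1),"S in tool",((S-T)@X).round(1),((S-T)@Y).round(1),"Fx,Fy tool",(F@X).round(2),(F@Y).round(2),o['opening'],o['grasp_force'],o['joint_efforts'].round(2))
E
python3 w.py; python3 -c "
from h import *
p,d=camera('side');np.savez('sideE.npz',p=p,d=d)
P=pts('side',d).reshape(-1,3)*1000
b=p.astype(int)
m=(P[:,2]>90)&(P[:,2]<112)&(np.hypot(P[:,0]-578,P[:,1]-26)<95)&(np.hypot(P[:,0]-578,P[:,1]-26)>55)
print(m.sum()); 
x0,y0,x1,y1=290,150,390,260
cv2.imwrite('pics/E.png',cv2.resize(p[y0:y1,x0:x1,::-1],None,fx=5,fy=5,interpolation=cv2.INTER_CUBIC))
"
```

```text
14.85 [572.4 -50.1] [-179.9    0.   -83.7] S in tool -75.0 -14.2 Fx,Fy tool -0.7 -1.19 0.04255362938636206 0.566286463290453 [-5.000e-02 -5.510e+01  4.552e+01  4.800e-01 -3.000e-02  4.000e-02]
211
```

View pics/E.png

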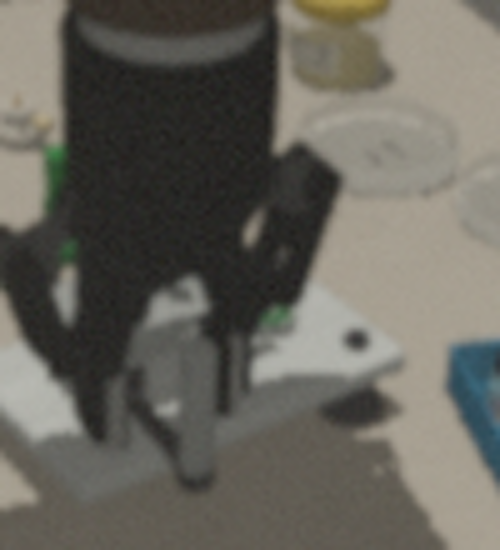

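```bash
python3 -c "
from h import *
for c in ((197,334),(197,340)):
  P=rays('side',[290+c[0]/5-.5,150+c[1]/5-.5],.106)[0,:2]*1000; v=P-[578.3,26]; print(P,np.hypot(*v),np.degrees(np.arctan2(v[1],v[0])))
"
```

```text
[588.73461631 -40.87648193] 67.68563401778684 -81.13174726756381
[587.18403692 -44.44642822] 71.00440381668535 -82.81234203907499
```

Call:
{"method": "play_rows", "body": {"increments": [[[-0.26,1.31,0],[0,0,1],0.5],[[-0.54,2.61,0],[0,0,2],0.5],[[-0.85,3.91,0],[0,0,3],0.5],[[-1.17,5.2,0],[0,0,4],0.5],[[-1.17,5.2,0],[0,0,4],0.5]]}}

```text
time: 15.4
ee_pos: [0.5668, -0.0495, 0.0914]
tcp_rot: [-180.0, 0.0, -87.8]
wrist_force: [0.6, -0.2, 0.6]
opening: 0.0427
grasp_force: 0.6
```

```bash
python3 w.py
```

```text
15.4 [566.8 -49.5] [-180.     0.   -87.8] S in tool -75.0 -14.4 Fx,Fy tool 0.2 -0.54 0.04272125639823881 0.6358992867171764 [-5.000e-02 -5.415e+01  4.530e+01  5.900e-01 -2.000e-02  2.600e-01]
```

Call:
{"method": "play_rows", "body": {"increments": [[[0,-3,0],[0,0,0],0.5],[[0,-3,-40],[0,0,0],0.5],[[0,-3,-80],[0,0,0],0.5],[[0,-3,-120],[0,0,0],0.5],[[0,-3,-120],[0,0,0],0.5]]}}

```text
time: 15.9
ee_pos: [0.5715, -0.0496, 0.2171]
tcp_rot: [-179.5, -0.0, -87.8]
wrist_force: [0.0, -0.5, -0.0]
opening: 0.0428
grasp_force: 0.0
```

```bash
python3 -c "
from h import *
L=[camera('side') for _ in range(3)];p=np.mean([l[0] for l in L],0);d=np.median([l[1] for l in L],0);np.savez('sideF.npz',p=p,d=d)
x0,y0,x1,y1=285,165,385,265
im=cv2.resize(p[y0:y1,x0:x1,::-1].astype(np.uint8),None,fx=6,fy=6,interpolation=cv2.INTER_CUBIC)
S=np.array([.5783,.026])
for yaw,col in((11.2,(0,0,255)),(0,(255,0,0))):
  ex=np.array([np.cos(np.radians(yaw)),np.sin(np.radians(yaw))]);ey=np.array([-ex[1],ex[0]])
  K=[(-23,-23,80),(23,-23,80),(23,-15.5,72),(74,-15.5,72),(74,15.5,72),(-14,0,120),(34,0,120)]
  for a,b,c in K:
    u=proj('side',np.r_[S+a/1000*ex+b/1000*ey,c/1000])[0]; cv2.circle(im,tuple(((u-[x0,y0]+.5)*6).astype(int)),2,col,-1)
cv2.imwrite('pics/F.png',im)
"
```

```text
(no output)
```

View pics/F.png

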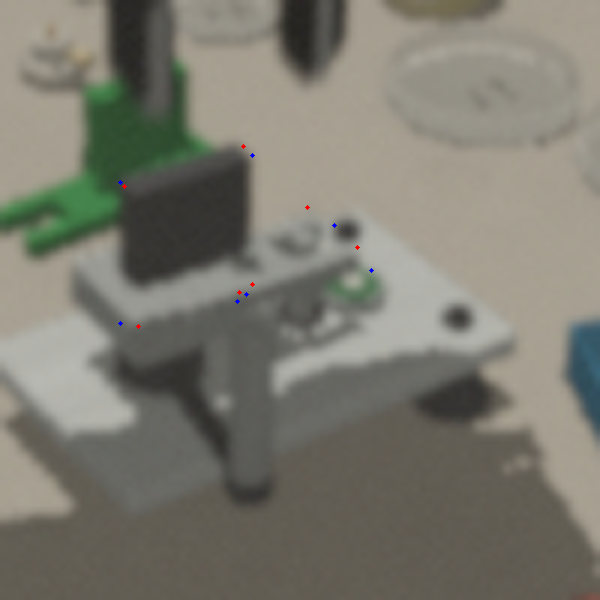

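Call:
{"method": "play_rows", "body": {"increments": [[[0,0,40],[0,0,0],0.5],[[0,0,80],[0,0,0],0.5],[[0,0,120],[0,0,0],0.5],[[0,0,120],[0,0,0],0.5],[[0,3,120],[0,0,0],0.5],[[-0.2,4,120],[0,0,0.75],0.5],[[-0.4,5,120],[0,0,1.5],0.5],[[-0.4,5,120],[0,0,1.5],0.5]]}}

```text
time: 16.85
ee_pos: [0.5658, -0.0492, 0.0931]
tcp_rot: [-179.8, 0.0, -89.3]
wrist_force: [0.4, -0.9, 1.0]
opening: 0.0427
grasp_force: 0.3
```

```bash
python3 w.py
```

```text
16.85 [565.8 -49.2] [-179.8    0.   -89.3] S in tool -75.1 -13.5 Fx,Fy tool 0.89 -0.43 0.042709846569836736 0.2766033913940191 [  0.   -54.15  46.02   0.27   0.     0.19]
```

Call:
{"method": "play_rows", "body": {"increments": [[[-0.2,1,0],[0,0,0.75],0.5],[[-0.4,2,0],[0,0,1.5],0.5],[[-0.4,2,0],[0,0,1.5],0.5],[[-0.4,2,0],[0,0,1.5],0.5]]}}

```text
time: 17.25
ee_pos: [0.5631, -0.0488, 0.0915]
tcp_rot: [-179.9, 0.0, -90.8]
wrist_force: [2.0, 0.1, 1.2]
opening: 0.0426
grasp_force: 0.8
```

```bash
python3 w.py
```

```text
17.25 [563.1 -48.8] [-179.9    0.   -90.8] S in tool -75.0 -14.2 Fx,Fy tool -0.1 -2.03 0.04264259381524266 0.8078801818192005 [ 1.000e-02 -5.351e+01  4.520e+01  7.000e-01  0.000e+00  3.000e-02]
```

Call:
{"method": "play_rows", "body": {"increments": [[[-0.3,1.6,0],[0,0,1.25],0.5],[[-0.7,3.3,0],[0,0,2.5],0.5],[[-0.7,3.3,0],[0,0,2.5],0.5],[[-0.7,3.3,0],[0,0,2.5],0.5]]}}

```text
time: 17.65
ee_pos: [0.5595, -0.048, 0.0913]
tcp_rot: [-180.0, 0.0, -93.3]
wrist_force: [1.3, 0.1, 0.6]
opening: 0.0432
grasp_force: 0.5
```

Call:
{"method": "play_rows", "body": {"increments": [[[-0.3,1.6,0],[0,0,1.25],0.5],[[-0.7,3.3,0],[0,0,2.5],0.5],[[-0.7,3.3,0],[0,0,2.5],0.5],[[-0.7,3.3,0],[0,0,2.5],0.5]]}}

```text
time: 18.05
ee_pos: [0.5563, -0.0471, 0.0913]
tcp_rot: [-180.0, 0.0, -95.8]
wrist_force: [1.7, -0.9, 0.1]
opening: 0.0428
grasp_force: 0.5
```

Call:
{"method": "play_rows", "body": {"increments": [[[-0.3,1.6,0],[0,0,1.25],0.5],[[-0.7,3.3,0],[0,0,2.5],0.5],[[-0.7,3.3,0],[0,0,2.5],0.5],[[-0.7,3.3,0],[0,0,2.5],0.5]]}}

```text
time: 18.45
ee_pos: [0.5531, -0.0461, 0.0913]
tcp_rot: [-180.0, 0.0, -98.3]
wrist_force: [1.0, 0.2, -0.3]
opening: 0.0425
grasp_force: 0.4
```

Call:
{"method": "play_rows", "body": {"increments": [[[-0.15,0.8,0],[0,0,0.6],0.5],[[-0.3,1.6,0],[0,0,1.25],0.5],[[-0.5,2.4,0],[0,0,1.9],0.5],[[-0.7,3.3,0],[0,0,2.5],0.5]]}}

```text
time: 18.85
ee_pos: [0.55, -0.0449, 0.0913]
tcp_rot: [-180.0, 0.0, -100.8]
wrist_force: [1.6, 0.5, -0.4]
opening: 0.0426
grasp_force: 0.8
```

```bash
python3 w.py
```

```text
18.85 [550.  -44.9] [-180.     0.  -100.8] S in tool -75.0 -14.5 Fx,Fy tool -0.81 -1.5 0.04258884326577713 0.7778369821608067 [ -0.51 -52.06  46.04   0.68  -0.22  -0.15]
```

Readings while moving: 0.8 (≈1.6 N push), so still before the washer.

Call:
{"method": "play_rows", "body": {"increments": [[[-0.15,0.8,0],[0,0,0.6],0.5],[[-0.3,1.6,0],[0,0,1.25],0.5],[[-0.5,2.4,0],[0,0,1.9],0.5],[[-0.7,3.3,0],[0,0,2.5],0.5]]}}

```text
time: 19.25
ee_pos: [0.547, -0.0437, 0.0914]
tcp_rot: [-180.0, 0.0, -103.3]
wrist_force: [2.0, 1.2, -0.4]
opening: 0.0425
grasp_force: 1.2
```

Call:
{"method": "play_rows", "body": {"increments": [[[-0.15,0.8,0],[0,0,0.6],0.5],[[-0.3,1.6,0],[0,0,1.2],0.5]]}}

```text
time: 19.45
ee_pos: [0.5455, -0.043, 0.0914]
tcp_rot: [-179.9, 0.0, -104.5]
wrist_force: [1.5, 0.8, -1.3]
opening: 0.0428
grasp_force: 1.3
```

```bash
python3 w.py
```

```text
19.45 [545.5 -43. ] [-179.9    0.  -104.5] S in tool -75.0 -14.5 Fx,Fy tool -1.2 -1.26 0.042791284183718324 1.2883897125720978 [ -0.6  -51.54  45.65   1.16  -0.27  -0.15]
```

Call:
{"method": "play_rows", "body": {"increments": [[[-0.17,0.85,0],[0,0,0.65],0.5],[[-0.34,1.7,0],[0,0,1.3],0.5]]}}

```text
time: 19.65
ee_pos: [0.5439, -0.0422, 0.0913]
tcp_rot: [-180.0, 0.0, -105.8]
wrist_force: [2.9, 0.0, -0.6]
opening: 0.0426
grasp_force: 1.3
```

Call:
{"method": "play_rows", "body": {"increments": [[[-0.17,0.85,0],[0,0,0.65],0.5],[[-0.34,1.7,0],[0,0,1.3],0.5]]}}

```text
time: 19.85
ee_pos: [0.5423, -0.0414, 0.0913]
tcp_rot: [-180.0, 0.0, -107.1]
wrist_force: [3.1, 0.1, -0.8]
opening: 0.0429
grasp_force: 1.3
```

Call:
{"method": "play_rows", "body": {"increments": [[[-0.2,1,0],[0,0,0.75],0.5],[[-0.4,2,0],[0,0,1.5],0.5]]}}

```text
time: 20.05
ee_pos: [0.5405, -0.0405, 0.0913]
tcp_rot: [-180.0, 0.0, -108.6]
wrist_force: [2.5, 1.0, -1.0]
opening: 0.0427
grasp_force: 1.3
```

Call:
{"method": "play_rows", "body": {"increments": [[[-0.2,1,0],[0,0,0.75],0.5],[[-0.4,2,0],[0,0,1.5],0.5]]}}

```text
time: 20.25
ee_pos: [0.5387, -0.0395, 0.0913]
tcp_rot: [-180.0, 0.0, -110.1]
wrist_force: [3.2, -0.3, -0.4]
opening: 0.0426
grasp_force: 1.3
```

Call:
{"method": "play_rows", "body": {"increments": [[[-0.2,1,0],[0,0,0.75],0.5],[[-0.4,2,0],[0,0,1.5],0.5]]}}

```text
time: 20.45
ee_pos: [0.537, -0.0384, 0.0913]
tcp_rot: [-180.0, 0.0, -111.6]
wrist_force: [3.4, 0.7, -0.8]
opening: 0.0427
grasp_force: 1.3
```

Call:
{"method": "play_rows", "body": {"increments": [[[-0.2,1,0],[0,0,0.75],0.5],[[-0.4,2,0],[0,0,1.5],0.5]]}}

```text
time: 20.65
ee_pos: [0.5353, -0.0373, 0.0913]
tcp_rot: [-180.0, 0.0, -113.1]
wrist_force: [2.7, 0.5, -0.9]
opening: 0.0429
grasp_force: 1.3
```

Call:
{"method": "play_rows", "body": {"increments": [[[-0.2,1,0],[0,0,0.75],0.5],[[-0.4,2,0],[0,0,1.5],0.5]]}}

```text
time: 20.85
ee_pos: [0.5336, -0.0361, 0.0913]
tcp_rot: [-180.0, 0.0, -114.6]
wrist_force: [3.1, 0.5, -0.2]
opening: 0.0427
grasp_force: 1.3
```

Call:
{"method": "play_rows", "body": {"increments": [[[-0.2,1,0],[0,0,0.75],0.5],[[-0.4,2,0],[0,0,1.5],0.5]]}}

```text
time: 21.05
ee_pos: [0.5319, -0.0349, 0.0913]
tcp_rot: [-180.0, 0.0, -116.1]
wrist_force: [1.9, 0.5, 0.0]
opening: 0.0428
grasp_force: 1.3
```

Call:
{"method": "play_rows", "body": {"increments": [[[-0.2,1,0],[0,0,0.75],0.5],[[-0.4,2,0],[0,0,1.5],0.5]]}}

```text
time: 21.25
ee_pos: [0.5303, -0.0337, 0.0913]
tcp_rot: [-180.0, 0.0, -117.6]
wrist_force: [3.2, -0.3, -0.6]
opening: 0.0429
grasp_force: 1.3
```

Call:
{"method": "play_rows", "body": {"increments": [[[-0.2,1,0],[0,0,0.75],0.5],[[-0.4,2,0],[0,0,1.5],0.5]]}}

```text
time: 21.45
ee_pos: [0.5287, -0.0324, 0.0913]
tcp_rot: [-180.0, 0.0, -119.1]
wrist_force: [3.0, 0.6, 0.2]
opening: 0.0426
grasp_force: 1.3
```

Call:
{"method": "play_rows", "body": {"increments": [[[-0.2,1,0],[0,0,0.8],0.5],[[-0.4,2.1,0],[0,0,1.6],0.5]]}}

```text
time: 21.65
ee_pos: [0.5271, -0.031, 0.0914]
tcp_rot: [-180.0, 0.0, -120.7]
wrist_force: [2.3, -0.5, -0.5]
opening: 0.0422
grasp_force: 1.3
```

Call:
{"method": "play_rows", "body": {"increments": [[[-0.2,1,0],[0,0,0.8],0.5],[[-0.4,2.1,0],[0,0,1.6],0.5]]}}

```text
time: 21.85
ee_pos: [0.5255, -0.0296, 0.0913]
tcp_rot: [-180.0, 0.0, -122.3]
wrist_force: [2.7, -0.1, -0.2]
opening: 0.0425
grasp_force: 1.3
```

Call:
{"method": "play_rows", "body": {"increments": [[[-0.2,1,0],[0,0,0.8],0.5],[[-0.4,2.1,0],[0,0,1.6],0.5]]}}

```text
time: 22.05
ee_pos: [0.5239, -0.0282, 0.0913]
tcp_rot: [-180.0, 0.0, -123.9]
wrist_force: [2.9, -0.4, -0.2]
opening: 0.0428
grasp_force: 1.3
```

Call:
{"method": "play_rows", "body": {"increments": [[[-0.2,1,0],[0,0,0.8],0.5],[[-0.4,2.1,0],[0,0,1.6],0.5]]}}

```text
time: 22.25
ee_pos: [0.5224, -0.0266, 0.0913]
tcp_rot: [-180.0, 0.0, -125.5]
wrist_force: [2.6, 0.1, 0.8]
opening: 0.0429
grasp_force: 1.3
```

Call:
{"method": "play_rows", "body": {"increments": [[[-0.2,1,0],[0,0,0.8],0.5],[[-0.4,2.1,0],[0,0,1.6],0.5]]}}

```text
time: 22.45
ee_pos: [0.5209, -0.0251, 0.0913]
tcp_rot: [-180.0, 0.0, -127.1]
wrist_force: [2.9, -0.6, 0.3]
opening: 0.0428
grasp_force: 1.3
```

Call:
{"method": "play_rows", "body": {"increments": [[[-0.2,1,0],[0,0,0.8],0.5],[[-0.4,2.1,0],[0,0,1.6],0.5]]}}

```text
time: 22.65
ee_pos: [0.5195, -0.0235, 0.0913]
tcp_rot: [-180.0, 0.0, -128.7]
wrist_force: [3.5, 0.0, -0.4]
opening: 0.043
grasp_force: 1.3
```

Call:
{"method": "play_rows", "body": {"increments": [[[-0.2,1,0],[0,0,0.8],0.5],[[-0.4,2.1,0],[0,0,1.6],0.5]]}}

```text
time: 22.85
ee_pos: [0.5181, -0.0219, 0.0913]
tcp_rot: [-180.0, 0.0, -130.3]
wrist_force: [2.9, -0.4, -0.1]
opening: 0.0427
grasp_force: 1.3
```

Call:
{"method": "play_rows", "body": {"increments": [[[-0.2,1,0],[0,0,0.8],0.5],[[-0.4,2.1,0],[0,0,1.6],0.5]]}}

```text
time: 23.05
ee_pos: [0.5168, -0.0203, 0.0913]
tcp_rot: [-180.0, 0.0, -131.9]
wrist_force: [2.2, -0.9, 0.5]
opening: 0.0426
grasp_force: 1.3
```

Call:
{"method": "play_rows", "body": {"increments": [[[-0.2,1,0],[0,0,0.8],0.5],[[-0.4,2.1,0],[0,0,1.6],0.5]]}}

```text
time: 23.25
ee_pos: [0.5155, -0.0185, 0.0913]
tcp_rot: [-180.0, 0.0, -133.5]
wrist_force: [3.7, 0.0, 0.2]
opening: 0.0428
grasp_force: 1.3
```

Call:
{"method": "play_rows", "body": {"increments": [[[-0.2,1,0],[0,0,0.8],0.5],[[-0.4,2.1,0],[0,0,1.6],0.5]]}}

```text
time: 23.45
ee_pos: [0.5142, -0.0168, 0.0913]
tcp_rot: [-180.0, 0.0, -135.1]
wrist_force: [3.1, -0.7, 0.9]
opening: 0.0426
grasp_force: 1.3
```

Call:
{"method": "play_rows", "body": {"increments": [[[-0.24,1.2,0],[0,0,0.9],0.5],[[-0.48,2.35,0],[0,0,1.8],0.5]]}}

```text
time: 23.65
ee_pos: [0.513, -0.0148, 0.0913]
tcp_rot: [-180.0, 0.1, -136.9]
wrist_force: [3.8, -1.5, -1.2]
opening: 0.0427
grasp_force: 1.8
```

Call:
{"method": "play_rows", "body": {"increments": [[[-0.1,0.4,0],[0,0,0.3],0.5],[[-0.2,0.8,0],[0,0,0.6],0.5],[[-0.2,0.8,0],[0,0,0.6],0.5]]}}

```text
time: 23.95
ee_pos: [0.5127, -0.0142, 0.0914]
tcp_rot: [-180.0, 0.1, -137.5]
wrist_force: [4.7, -1.2, 0.6]
opening: 0.0426
grasp_force: 2.0
```

Call:
{"method": "play_rows", "body": {"increments": [[[-0.15,0.7,0],[0,0,0.3],0.5],[[-0.3,1.4,0],[0,0,0.6],0.5],[[-0.3,1.4,0],[0,0,0.6],0.5]]}}

```text
time: 24.25
ee_pos: [0.512, -0.0131, 0.0914]
tcp_rot: [-180.0, 0.0, -138.1]
wrist_force: [4.3, -2.9, -0.0]
opening: 0.0427
grasp_force: 2.7
```

Call:
{"method": "play_rows", "body": {"increments": [[[-0.2,1,0],[0,0,0.5],0.5],[[-0.4,2,0],[0,0,1],0.5],[[-0.6,2.8,0],[0,0,1.5],0.5],[[-0.6,2.8,0],[0,0,1.5],0.5]]}}

```text
time: 24.65
ee_pos: [0.5109, -0.0109, 0.0916]
tcp_rot: [-179.9, 0.1, -139.6]
wrist_force: [6.3, -4.9, -1.2]
opening: 0.0428
grasp_force: 4.0
```

Call:
{"method": "play_rows", "body": {"increments": [[[-0.2,1,0],[0,0,0.4],0.5],[[-0.4,2,0],[0,0,0.8],0.5],[[-0.5,2.7,0],[0,0,1.2],0.5],[[-0.5,2.7,0],[0,0,1.2],0.5],[[-0.5,2.7,0],[0,0,1.2],0.5],[[-0.5,2.7,0],[0,0,1.2],0.5],[[-0.5,2.7,0],[0,0,1.2],0.5],[[-0.5,2.7,0],[0,0,1.2],0.5]]}}

```text
time: 25.45
ee_pos: [0.5099, -0.0089, 0.0917]
tcp_rot: [-179.8, 0.1, -140.8]
wrist_force: [7.5, -6.8, 0.1]
opening: 0.0427
grasp_force: 5.2
```

Call:
{"method": "play_rows", "body": {"increments": [[[-0.1,0.7,0],[0,0,0.3],0.5],[[-0.2,1.3,0],[0,0,0.6],0.5],[[-0.2,1.3,0],[0,0,0.6],0.5],[[-0.2,1.3,0],[0,0,0.6],0.5],[[-0.2,1.3,0],[0,0,0.6],0.5]]}}

```text
time: 25.95
ee_pos: [0.5094, -0.0079, 0.0918]
tcp_rot: [-179.8, 0.1, -141.4]
wrist_force: [7.8, -8.9, -1.2]
opening: 0.0426
grasp_force: 5.7
```

Call:
{"method": "play_rows", "body": {"increments": [[[0,-6,0],[0,0,0],0.5],[[0,-12,0],[0,0,0],0.5],[[0,-18,0],[0,0,0],0.5],[[0,-18,0],[0,0,0],0.5],[[0,-18,-30],[0,0,0],0.5],[[0,-18,-70],[0,0,0],0.5],[[0,-18,-110],[0,0,0],0.5],[[0,-18,-130],[0,0,0],0.5],[[0,-18,-130],[0,0,0],0.5],[[0,-18,-130],[0,0,0],0.5]]}}

```text
time: 26.95
ee_pos: [0.5194, -0.0209, 0.2209]
tcp_rot: [180.0, 0.0, -141.4]
wrist_force: [0.5, 0.7, -0.2]
opening: 0.0423
grasp_force: 0.0
```

```bash
python3 w.py; python3 -c "
from h import *
p,d=camera('side');P=pts('side',d).reshape(-1,3)*1000
Q=P[:,:2]-[578.3,26];a=Q@[.9806,.196];b=Q@[-.196,.9806]
m=(abs(a-10)<40)&(abs(b)<25)&(P[:,2]>95)&(P[:,2]<130)
print('fin',m.sum(),np.percentile(a[m],[3,97]),np.percentile(P[m,2],97),'slope deg',np.degrees(np.arctan(np.polyfit(a[m],b[m],1)[0])))
m=(abs(a)<40)&(abs(b)<40)&(P[:,2]>74)&(P[:,2]<86);print('head z',np.median(P[m,2]),m.sum())
"
```

```text
26.95 [519.4 -20.9] [ 180.     0.  -141.4] S in tool -75.3 -0.2 Fx,Fy tool -0.85 0.2 0.04231459516777546 0.0 [ -0.   -49.1   49.04   0.18   0.     0.  ]
fin 292 [-14.76379863  31.56739465] 120.0148045034487 slope deg -4.12062499736395
head z 79.31072741947193 276
```

Key still seated (fin top 120 mm, about 4° off the plate's axis), and the gripper is clear of everything.

```bash
python3 -c "
from workcell import workorder
print(workorder.job_done())"
```

```text
the job is handed in; nothing more can be done
None
```

The key is fitted and released on the screw head, the nut came up solid and was pushed to about 11.5 N at the lever's post, and the job is handed in at about 27 s; no verdict came back, and the force on the stop pin was inferred, not measured.

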